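# Close the onggi jar on the balcony

## Robot

A 6-joint arm with a two-finger parallel gripper is mounted at the origin on the work surface. World frame = base frame: x ahead of the robot, y to its left, z up, the work surface at z = 0. Lengths are in m, angles in rad, forces in N, time in s.
With the tool pointing down it reaches from about 0.35 to 0.975 m from the base axis. Payload 4.9 kg.
Tool frame: the origin (TCP) lies between the finger pads, 19 mm behind the fingertips; this is the grasp point; x points along the fingers, y is the direction in which the jaws open and shut, and the axes are right-handed (so a half turn about x gives the same grasp; the last joint's range is limited). The gripper opens to 85 mm and grips with 20 to 120 N. Pads are 22 mm wide; open, the fingers measure 114 mm over their backs; the gripper's body (76 mm by 85 mm) begins 54 mm behind the grasp point. The pads swing forward as they close: fully open they stand 13 mm farther back than shut.
Start: joints at [1.03, 0.053, 1.613, -0, 1.476, -0.119], TCP at [0.256, 0.57, 0.25] pointing down, gripper open.
Joint ranges: [-3.01, 3.01], [-1.01, 2.22], [0.06, 2.58], [-1.02, 4.17], [0.09, 2.62], [-3.14, 3.14]. Speed limits (rad/s): [2.57, 2.57, 3.14, 3.14, 3.14, 3.14].

## Interface

Orientations are given as a rotation vector (axis times angle).
In Python, from station import ctrl gives the robot as it stands. The module is installed in compiled form; this text tells all that it offers.
- The arm moves only by the tool drive_tool, never from a script. Its argument "commands" is text: rows parted by semicolons, each of 5 numbers parted by spaces: the closure, from -1 (fully open) to 1 (shut), so that 0 is half open, then the shift along the tool's x, y, z in units of 40 mm (1.0 is 40 mm), then the turn about the tool's x in units of 5 degrees (1.0 is 5 degrees). A call has 1 to 8 rows; each row is the pose to reach, as a shift and turn from the pose commanded when the call began, along the tool's axes at that moment; what a row does not reach only later rows make up. A row lasts 1/12 s, in which the tool goes at most 41.7 mm and 7.16 degrees, less where a joint would pass 70% of its speed; a pose out of reach is approached as far as the arm can. A call with a gripper value outside its range is refused whole. The fingers move at their own pace and stop on an object; "newtons" is the grip in N (left out, the last holds). Time passes only in rows, so rows that repeat a pose let the fingers close. It gives the time, the measured TCP pose, the force and the opening at its end, in the units of the state.
- ctrl.get_obs(): the state, without advancing time (a new reading comes with each control period).
- ctrl.get_image(name): name is "scene" or "top" or "wrist"; returns (picture, depth): 400x640x3 uint8, blue, green, red; 400x640 float32, m along the optical axis (not along the pixel's ray), 0 where there is no reading.
- ctrl.camera_info(name): a dict with "K" (3x3 intrinsics, pixels), "k1" (the pictures are not rectified: a ray, as slopes to the right and down, at radius r is drawn at 1 + k1 r^2 times it, then the intrinsics apply), "T" (4x4, takes a point from camera to world coordinates). Camera axes: x right, y down, z forward; pixel columns grow to the right and rows downward; lengths in m; the calibration is good to about 2 mm. A picture is of the moment at which its call begins: read the wrist's pose just before it. camera_info takes no time and is no camera call; for the wrist camera it gives the pose at the moment of the call.
- ctrl.finish_job(): hands the job in, once; it reports no verdict.
The state is a dict: "t": time; "q": joint angles; "dq": joint speeds; "effort": joint torques, N m; "tool_pos": TCP position; "tool_rot": TCP orientation; "contact_force": force on the tool from outside, world axes, zero at the start; "wrist_torque": the same for the moment, N m; "opening": finger opening in m.
Only numpy, scipy, OpenCV 4.12 (cv2) and the standard library are available. Lean on these libraries where they do the work, as an engineer would, in place of code of your own. Each camera call takes 0.05 s, during which the arm holds its last target.

## Task

Take the spatula off the mouth of the tall onggi jar and lay it flat in the steel utensil tray. Draw the jar's lid out from under the lips of the lid rack and lower it onto the jar, holding it until it rests on the rim, so that it sits fully seated and level. Do not shove or tip the jar, and leave everything else where it stands.

Things in the scene. Friction and masses are not known exactly. Their poses are not given: they have to be found in the camera images.
- onggi: the tall brown glazed jar, open at the top, standing loose, 2.5 kg, 190 mm high, widest 164 mm (at 100 mm height). Origin at the centre of its underside, z up. It stands either left or right of the rack; the tray is on the other side.
- onggi_rim (a point): centre of the jar's mouth, at the height of the rim's top (190 mm above the jar's underside). The rim is 124 mm outside and 108 mm inside diameter.
- lid: the jar's loose round brown glazed lid, 0.45 kg, starts in the rack. Origin under its centre, z up. From below: plug 96 mm across, 0 to 10 mm high, goes inside the mouth; flange 140 mm across, 10 to 18 mm, its underside rests on the rim; low cone to 26 mm; upright round knob 34 mm across, to 66 mm. Seated, its origin is 10 mm below the rim's top.
- lid_knob (a point): point on the lid's axis 54 mm above its origin, in the knob, a good height to hold it (TCP) from above
- rack: fixed low steel lid rack, 200 (x) x 164 (y) x 42 mm high, floor 8 mm thick; the lid lies in it, knob up between two lips. Origin under its centre. Open at its front, its -x side, towards the robot; closed at the back (x = 94 mm). Walls 76 mm either side of the middle; lips from x = -55 to 95 mm reach in over the lid's flange: underside 36 mm up, gap between them 108 mm.
- rack_out (a point): point on the rack's centre line, level with its floor, 135 mm in front of its origin (rack x = -135 mm). The lid cannot be lifted straight up out of the rack: it must be drawn along the rack's -x (10 mm free height above its flange, 6 mm either side) and clears the lips once its centre is 112 mm in front of the origin.
- spatula: one-piece yellow silicone-covered spatula, rigid, 200 mm long, 70 g, lying flat across the jar's mouth. Origin at mid-length on its underside, close to the centre of mass; x along it towards the blade. Handle 20 mm wide and 16 mm thick from x = -100 to +30 mm; blade 50 mm wide and 8 mm thick from +30 to +100 mm.
- tray: fixed steel utensil tray, 250 mm (its x) by 140 mm (its y), 25 mm high, walls 4 mm, floor 4 mm thick. Origin at the centre of its underside.
- press_plate: bystander: flat steel press plate, 120 mm disc with a wire handle, 34 mm high; origin under its centre. Not the jar's lid.
- dish: bystander: small white bowl, 100 mm across, 30 mm high; origin under its centre
Not all that is in view belongs to the job. Several things have the shape of the spatula; the one meant has the colours described above. What is shaped like the lid but orange is not meant.

How it is judged:
On the way:
1. the lid reaches the rim, centred, while the fingers still hold it (not dropped) (horizontal distance between lid and onggi_rim below 0.008 m and z of lid in the frame of onggi_rim below -0.004 m and angle between lid's own z axis and vertical below 0.15 rad and contact force between the fingers and lid above 0.5 N), for 0.1 s.
At the end, for the whole second after the job is handed in: Lid at rest on the jar: within 8 mm of the mouth's centre, origin 10 +-3 mm below the rim's top, level within 0.04 rad; jar upright within 0.05 rad. Spatula at rest, flat within 0.12 rad (either face), origin within 60 mm of the tray's middle in tray x and y and under 25 mm above its underside (horizontal distance between lid and onggi_rim below 0.008 m and z of lid in the frame of onggi_rim between -0.013 and -0.007 m and angle between lid's own z axis and vertical below 0.04 rad and linear speed of each of lid, spatula below 0.02 m/s and angle between onggi's own z axis and vertical below 0.05 rad and x of spatula in the frame of tray between -0.06 and 0.06 m and y of spatula in the frame of tray between -0.06 and 0.06 m and z of spatula in the frame of tray between 0 and 0.025 m and (angle between spatula's own z axis and vertical below 0.12 rad or angle between spatula's own z axis and vertical above 3.02 rad)); the robot touches nothing.
It fails at once if the jar is shoved more than 30 mm or tipped more than 0.15 rad (distance of onggi from where it was at the start of the episode above 0.03 m or angle between onggi's own z axis and vertical above 0.15 rad).
It fails at once if a bystander is moved more than 30 mm (distance of any of press_plate, dish from where it was at the start of the episode above 0.03 m).
It also fails if it takes over 66 s, if anything falls off the work surface, if the arm or the gripper's body presses on something with over 40 N, if the wrist force passes 120 N, or if a joint passes its speed limit or range.

## Working session

There is one attempt and no reset: what is moved stays moved. The work goes in short steps, Python scripts to look and compute and a tool call to move; the robot and the scene stay as the last step left them, time stands still between calls to the robot, and variables do not carry over. Pictures are saved under pics/ and viewed, and the job is handed in when it is done.

Besides the shell and the picture viewer there is one more tool, called after "Request:" as a command line: name --argument value ..., lists and objects as JSON in quotes. drive_tool: Moves the arm, as the interface text tells. Its arguments: {"type":"object","properties":{"commands":{"type":"string"},"newtons":{"type":"number"}},"required":["commands"]}

```bash
mkdir -p pics; cat > h.py <<'E'
import numpy as np, cv2
from station import ctrl
from scipy.spatial.transform import Rotation as R
def grab(name,fn=None):
    ci=ctrl.camera_info(name); im,d=ctrl.get_image(name)
    if fn: cv2.imwrite('pics/'+fn,im)
    np.savez('last_%s.npz'%name,im=im,d=d,K=ci['K'],k1=ci['k1'],T=ci['T'])
    return im,d,ci
def load(name):
    z=np.load('last_%s.npz'%name); return z['im'],z['d'],dict(K=z['K'],k1=float(z['k1']),T=z['T'])
def rays(uv,ci):
    uv=np.asarray(uv,float).reshape(-1,1,2)
    n=cv2.undistortPoints(uv,np.asarray(ci['K'],float),np.array([ci['k1'],0,0,0,0.])).reshape(-1,2)
    return np.c_[n,np.ones(len(n))]
def onplane(uv,z,ci):
    r=rays(uv,ci)@ci['T'][:3,:3].T; o=ci['T'][:3,3]
    return o+r*((z-o[2])/r[:,2])[:,None]
def cloud(d,ci):
    v,u=np.mgrid[0:d.shape[0],0:d.shape[1]]
    r=rays(np.c_[u.ravel(),v.ravel()],ci)*d.reshape(-1,1)
    return (r@ci['T'][:3,:3].T+ci['T'][:3,3]).reshape(d.shape+(3,))
E
python3 - <<'E'
from h import *
o=ctrl.get_obs(); print(o['t'],o['tool_pos'],o['tool_rot'],o['opening'])
for n in ['scene','top']:
    im,d,ci=grab(n,n+'0.png'); print(n,ci['k1'],np.round(ci['T'],3).tolist(),np.round(ci['K'],1).tolist(),(d>0).mean())
print(R.from_rotvec(o['tool_rot']).as_matrix().round(3))
E
```

```text
0.0 [0.25557183 0.56970703 0.24875722] [ 0.32927649  1.54601277 -0.33241806] 0.08554538978693717
scene -0.09785191680917699 [[-0.371, 0.673, -0.639, 1.345], [0.928, 0.258, -0.267, 0.235], [-0.015, -0.693, -0.721, 0.99], [0.0, 0.0, 0.0, 1.0]] [[426.7, 0.0, 319.5], [0.0, 426.7, 193.7], [0.0, 0.0, 1.0]] 0.996
top -0.03956280882851038 [[0.02, -0.99, 0.142, 0.362], [-1.0, -0.02, 0.004, -0.107], [-0.001, -0.142, -0.99, 1.779], [0.0, 0.0, 0.0, 1.0]] [[474.3, 0.0, 314.3], [0.0, 474.3, 200.0], [0.0, 0.0, 1.0]] 0.99607421875
[[-0.001  0.409  0.912]
 [-0.002  0.912 -0.409]
 [-1.    -0.002 -0.   ]]
```

View pics/scene0.png

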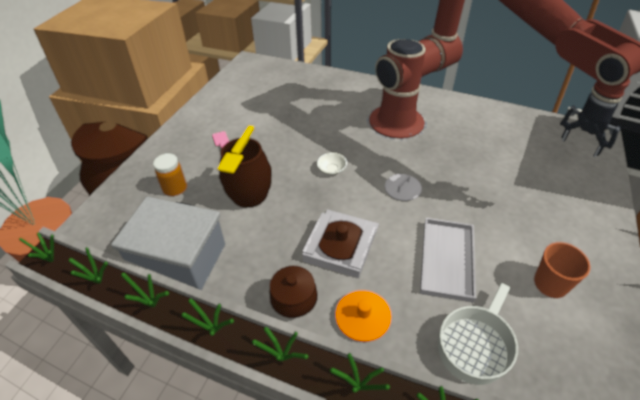

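View pics/top0.png

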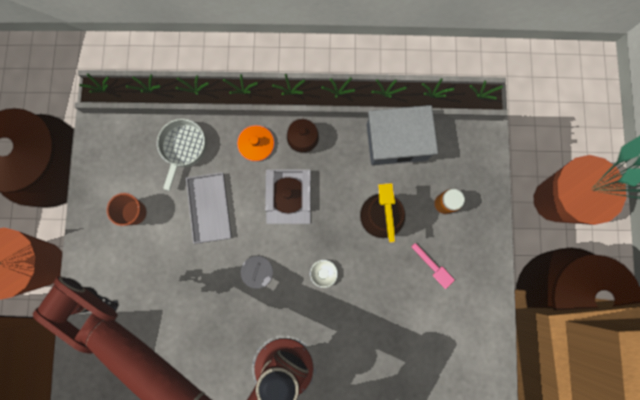

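The top view shows the jar at (383,215) with the yellow spatula across its mouth, blade at (386,193) and handle end at (391,240). The rack is at (289,196), the tray at (210,207), the dish at (323,273) and the press plate at (257,270). The pink spatula at (433,265), the orange lid at (256,143) and the other brown pot at (302,135) are decoys. Next I measure the positions.

```bash
python3 - <<'E'
from h import *
im,d,ci=load('top'); P=cloud(d,ci)
hsv=cv2.cvtColor(im,cv2.COLOR_BGR2HSV)
def big(m):
    n,l,s,c=cv2.connectedComponentsWithStats(m.astype(np.uint8)); i=1+np.argmax(s[1:,4]); return l==i
sp=big((hsv[...,0]>20)&(hsv[...,0]<35)&(hsv[...,1]>150)&(hsv[...,2]>120))
q=P[sp]; print('spat n',sp.sum(),'z med',np.percentile(q[:,2],[5,25,50,75,95]))
c=cv2.findContours(sp.astype(np.uint8),0,1)[0][0]
rect=cv2.minAreaRect(c); print(rect)
pts=onplane(cv2.boxPoints(rect),0.203,ci); print('box',pts.round(3))
for z in(0.198,0.206): print(onplane([rect[0]],z,ci).round(4))
# end points via PCA on plane
ys,xs=np.nonzero(sp); W=onplane(np.c_[xs,ys],0.203,ci)[:,:2]
m=W.mean(0); u,s,v=np.linalg.svd(W-m); a=v[0]; a=a*np.sign(a[0]); t=(W-m)@a; w=(W-m)@np.array([-a[1],a[0]])
print('axis',a,np.degrees(np.arctan2(a[1],a[0])),'ends',m+a*t.min(),m+a*t.max(),np.ptp(t))
h=t<t.min()+0.12
pf=np.polyfit(t[h],w[h],1);print('handle fit',pf, 'wid',np.ptp(w[h]))
# jar rim points : depth z 0.18..0.2, near
reg=np.zeros(sp.shape,bool); reg[175:255,345:415]=1
rim=reg&(P[...,2]>0.178)&(P[...,2]<0.197)&~cv2.dilate(sp.astype(np.uint8),np.ones((5,5))).astype(bool)
r=P[rim]; print('rim n',len(r),r.min(0),r.max(0),np.percentile(r[:,2],[5,50,95]))
A=np.c_[2*r[:,:2],np.ones(len(r))]; s=np.linalg.lstsq(A,(r[:,:2]**2).sum(1),rcond=None)[0]; print('rim c',s[:2],np.sqrt(s[2]+s[:2]@s[:2]))
# rack/tray steel
big4=cv2.resize(im[100:300,150:470],None,fx=2.5,fy=2.5,interpolation=cv2.INTER_CUBIC); cv2.imwrite('pics/topz.png',big4)
for nm,(u,v) in dict(rack=(289,196),tray=(210,207)).items():
    sub=P[v-50:v+50,u-40:u+40]
    print(nm)
    for dz in range(0,90,10): print(dz, ((sub[...,2]>dz/1000)&(sub[...,2]<=(dz+10)/1000)).sum())
E
```

```text
spat n 570 z med [0.13711729 0.19726531 0.20148936 0.20608947 0.21130194]
((388.1539001464844, 212.2307586669922), (58.296321868896484, 15.628376007080078), 82.87498474121094)
box [[ 0.646 -0.311  0.203]
 [ 0.654 -0.363  0.203]
 [ 0.459 -0.387  0.203]
 [ 0.452 -0.335  0.203]]
[[ 0.5523 -0.3496  0.198 ]]
[[ 0.5513 -0.3484  0.206 ]]
axis [0.99320787 0.11635343] 6.68169518602106 ends [ 0.45524735 -0.36012159] [ 0.64975089 -0.33733567] 0.19583366629161192
handle fit [-0.00452825 -0.00033822] wid 0.023374540002297033
rim n 199 [ 0.49269133 -0.40544419  0.17807401] [ 0.6050203  -0.28060315  0.19694672] [0.1801872  0.18932082 0.1952513 ]
rim c [ 0.55390772 -0.34358816] 0.05796710207468345
rack
0 3327
10 553
20 610
30 678
40 485
50 48
60 45
70 64
80 17
tray
0 4574
10 530
20 234
30 55
40 52
50 77
60 4
70 0
80 0
```

View pics/topz.png

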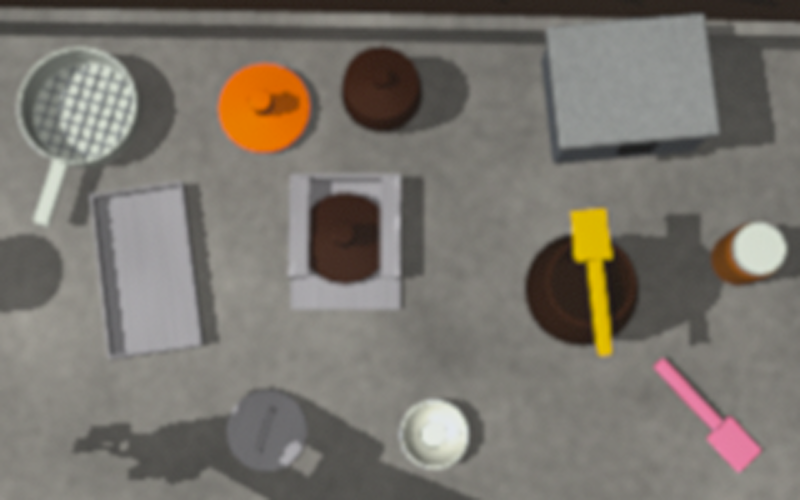

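```bash
cat >> h.py <<'E'
def go(x,y,z,yaw_deg,o=None):
    """yaw = world heading of tool y axis; prints shift units and turn units"""
    o=o or ctrl.get_obs(); M=R.from_rotvec(o['tool_rot']).as_matrix()
    s=M.T@(np.array([x,y,z])-o['tool_pos'])/0.04
    cur=np.degrees(np.arctan2(M[1,1],M[0,1])); dy=(yaw_deg-cur+180)%360-180
    print('now',np.round(o['tool_pos'],4),'yaw',round(cur,2),'tilt',np.round(M[:,0],3),'-> shift',np.round(s,3),'turn',round(-dy/5,3),'dist',np.linalg.norm(s)*40,'mm t',o['t'],'F',np.round(o['contact_force'],2),'open',round(o['opening'],4))
E
python3 - <<'E'
from h import *
im,d,ci=load('top'); P=cloud(d,ci)
hsv=cv2.cvtColor(im,cv2.COLOR_BGR2HSV); b,g,r=[im[...,i].astype(int) for i in range(3)]
print('px table',im[240,350],'rack lip',im[190,270],'tray',im[207,210],'lid',im[190,285],'wall',im[207,192])
# lid dark-brown mask in rack
lm=((r-b)>10)&(r<110); s=np.zeros_like(lm); s[165:225,265:312]=lm[165:225,265:312]
c=max(cv2.findContours(s.astype(np.uint8),0,1)[0],key=cv2.contourArea); print('lid px',cv2.minEnclosingCircle(c),cv2.boundingRect(c),cv2.contourArea(c))
for u,v in [(287,195)]: print('knob?',P[v-2:v+3,u-2:u+3,2].round(3).tolist())
# bluish steel mask
st=((b-r)>=3)&(g>110); 
for nm,(x0,x1,y0,y1),z in [('rack',(255,325,155,235),0.042),('tray',(180,240,160,255),0.025)]:
    s=np.zeros_like(st,np.uint8); s[y0:y1,x0:x1]=st[y0:y1,x0:x1]
    s=cv2.morphologyEx(s,cv2.MORPH_CLOSE,np.ones((3,3)))
    c=max(cv2.findContours(s,0,1)[0],key=cv2.contourArea); rc=cv2.minAreaRect(cv2.convexHull(c)); print(nm,rc)
    print(onplane(cv2.boxPoints(rc),z,ci).round(4).tolist(), onplane([rc[0]],z,ci).round(4))
    vis=im.copy(); cv2.drawContours(vis,[c],-1,(0,255,0),1); cv2.imwrite('pics/m_%s.png'%nm,cv2.resize(vis[y0:y1,x0:x1],None,fx=5,fy=5))
go(0.50,-0.30,0.34,96.7)
E
```

```text
px table [117 123 125] rack lip [166 162 165] tray [164 161 163] lid [29 38 59] wall [97 95 96]
lid px ((287.632080078125, 194.8773651123047), 18.13376235961914) (274, 177, 28, 37) 833.0
knob? [[0.069, 0.068, 0.077, 0.079, 0.065], [0.078, 0.069, 0.073, 0.077, 0.079], [0.071, 0.077, 0.079, 0.075, 0.075], [0.069, 0.076, 0.078, 0.076, 0.071], [0.054, 0.067, 0.064, 0.066, 0.057]]
rack ((305.5000305175781, 187.5), (2.2360680103302, 2.236067771911621), 63.43495178222656)
[[0.6593, -0.0609, 0.042], [0.6632, -0.0682, 0.042], [0.6558, -0.0721, 0.042], [0.6518, -0.0648, 0.042]] [[ 0.6575 -0.0665  0.042 ]]
tray ((183.75001525878906, 160.75001525878906), (0.7071067094802856, 1.4142134189605713), 45.0)
[[0.7534, 0.4012, 0.025], [0.7573, 0.3976, 0.025], [0.7554, 0.3956, 0.025], [0.7515, 0.3992, 0.025]] [[0.7544 0.3984 0.025 ]]
now [0.2556 0.5698 0.2489] yaw 65.83 tilt [-0.001 -0.002 -1.   ] -> shift [ -2.249 -17.341  14.476] turn -6.174 dist 908.02088889351 mm t 0.1 F [ 0.13 -0.37  0.26] open 0.0855
```

```bash
python3 -c "
import cv2,numpy as np
a=cv2.imread('pics/m_rack.png');b=cv2.imread('pics/m_tray.png')
h=max(a.shape[0],b.shape[0]);o=np.zeros((h,a.shape[1]+b.shape[1],3),'uint8');o[:a.shape[0],:a.shape[1]]=a;o[:b.shape[0],a.shape[1]:]=b;cv2.imwrite('pics/m2.png',o);print(o.shape)"
```

```text
(475, 650, 3)
```

View pics/m2.png

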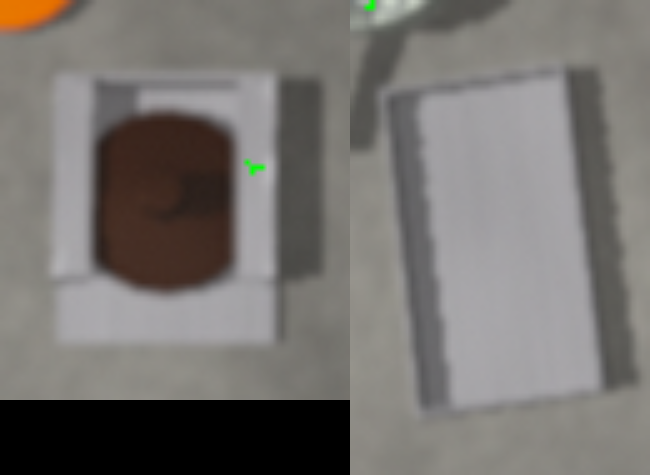

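The left crop shows the rack, with the lid between its lips; the outer edges run nearly along the image axes. The right crop shows the tray, turned a few degrees. The mask caught almost nothing, so I change the threshold.

```bash
python3 - <<'E'
from h import *
im,d,ci=load('top')
f=cv2.GaussianBlur(im,(3,3),0).astype(int); b,g,r=f[...,0],f[...,1],f[...,2]
out=[]
for nm,(x0,x1,y0,y1),z in [('rack',(255,325,155,235),0.042),('tray',(180,240,165,252),0.025)]:
    s=np.zeros(im.shape[:2],np.uint8)
    m=((b-r)>-4) if nm=='tray' else (((b-r)>-4)&(g>130))
    s[y0:y1,x0:x1]=m[y0:y1,x0:x1]
    s=cv2.morphologyEx(s,cv2.MORPH_OPEN,np.ones((3,3)))
    c=max(cv2.findContours(s,0,1)[0],key=cv2.contourArea); rc=cv2.minAreaRect(cv2.convexHull(c)); print(nm,rc)
    B=onplane(cv2.boxPoints(rc),z,ci); print(B.round(4).tolist(), B.mean(0).round(4), [round(float(np.linalg.norm(B[i]-B[i-1])),4) for i in range(4)], [round(float(np.degrees(np.arctan2(*(B[i]-B[i-1])[[1,0]]))),1) for i in range(4)])
    vis=im.copy(); cv2.drawContours(vis,[c],-1,(0,255,0),1); cv2.drawContours(vis,[cv2.boxPoints(rc).astype(int)],-1,(0,0,255),1); out.append(cv2.resize(vis[y0:y1,x0:x1],(300,400)))
cv2.imwrite('pics/m3.png',np.hstack(out))
# lid knob: centroid of knob top by depth
P=cloud(d,ci); k=np.zeros(im.shape[:2],bool); k[180:210,275:302]=1; k&=(P[...,2]>0.062)&(P[...,2]<0.09)
ys,xs=np.nonzero(k); print('knob',len(xs),xs.mean(),ys.mean(),onplane([[xs.mean(),ys.mean()]],0.072,ci))
E
```

```text
rack ((286.9999694824219, 196.49998474121094), (43.99999237060547, 52.99999237060547), -0.0)
[[0.5223, 0.0794, 0.042], [0.7209, 0.0863, 0.042], [0.7241, -0.0781, 0.042], [0.5255, -0.0824, 0.042]] [0.6232 0.0013 0.042 ] [0.1618, 0.1987, 0.1645, 0.1986] [91.1, 2.0, -88.9, -178.8]
tray ((208.21685791015625, 207.68234252929688), (66.74412536621094, 39.43278503417969), 82.33319854736328)
[[0.6908, 0.3927, 0.025], [0.7138, 0.2456, 0.025], [0.4652, 0.2008, 0.025], [0.4427, 0.345, 0.025]] [0.5781 0.296  0.025 ] [0.2527, 0.1489, 0.2526, 0.1459] [10.9, -81.1, -169.8, 98.9]
knob 69 287.1449275362319 192.53623188405797 [[ 0.6324923 -0.0007203  0.072    ]]
```

View pics/m3.png

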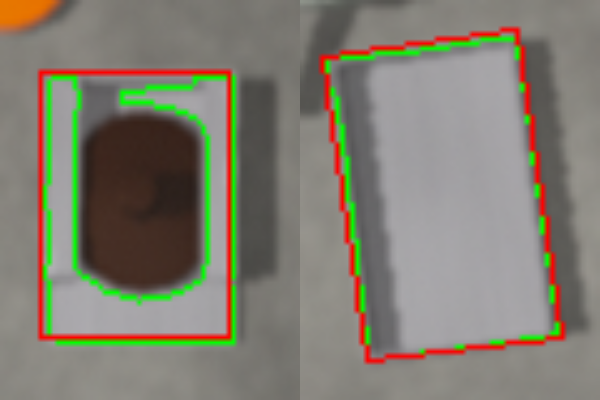

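Request:
drive_tool --commands "-1 -2.2 -1 1 0;-1 -2.2 -2 2 -1;-1 -2.2 -3 3 -2;-1 -2.2 -4 3.5 -3;-1 -2.2 -5 4 -4;-1 -2.2 -5.5 4.7 -5;-1 -2.2 -6 5 -6;-1 -2.2 -6.6 5.5 -6.2" --newtons 40

```text
t: 0.77
tool_pos: [0.3387, 0.2749, 0.3366]
tool_rot: [-0.097, 1.568, 0.097]
contact_force: [1.5, -0.6, -0.0]
opening: 0.0853
```

The outlines fit: rack centre about (0.622, 0.001) with yaw about 2°, tray centre about (0.578, 0.296) with yaw about 10°. On to a wrist look at the jar.

```bash
python3 - <<'E'
from h import *
go(0.48,-0.345,0.38,96.7)
im,d,ci=grab('wrist','w0.png'); T=ci['T']; o=ctrl.get_obs(); M=R.from_rotvec(o['tool_rot']).as_matrix()
print('cam in tool',(M.T@(T[:3,3]-o['tool_pos'])).round(3),(M.T@T[:3,:3]).round(3).tolist(),ci['K'][0][0])
E
```

```text
now [0.3387 0.2749 0.3366] yaw 97.07 tilt [ 0.  0. -1.] -> shift [ -1.085 -15.815   1.599] turn 0.074 dist 637.3023811907209 mm t 0.7667 F [ 1.48 -0.58 -0.04] open 0.0853
cam in tool [-0.123  0.005 -0.067] [[-0.004, -0.258, 0.966], [1.0, 0.009, 0.007], [-0.01, 0.966, 0.258]] 302.23808459375306
```

View pics/w0.png

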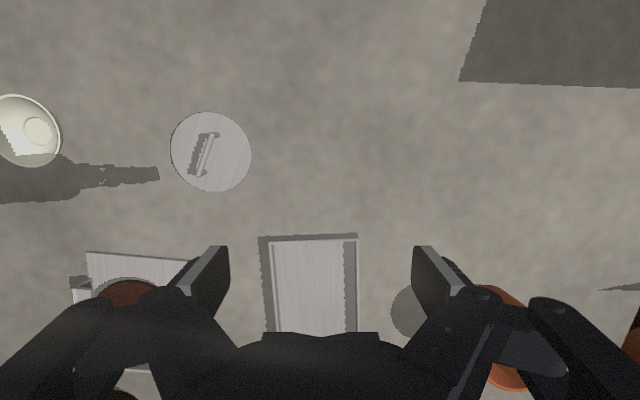

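The wrist view shows the press plate at (210,150), the tray at (312,285), the rack with the lid at (130,290), and the dish at far left. The camera sits on the robot side of the fingers. I move on towards the jar.

```bash
python3 - <<'E'
from h import *
go(0.60,-0.345,0.40,96.7)
E
```

```text
now [0.341  0.2694 0.337 ] yaw 96.55 tilt [ 0.003 -0.005 -1.   ] -> shift [ -1.483 -16.006   4.685] turn -0.031 dist 669.7319046213529 mm t 0.8167 F [ 3.94 -0.67  0.45] open 0.0855
```

Request:
drive_tool --commands "-1 -1.6 -1 0.4 0;-1 -1.6 -2 0.8 0;-1 -1.6 -3 1.2 0;-1 -1.6 -4 1.6 0;-1 -1.6 -5 2.0 0;-1 -1.6 -6 2.4 0;-1 -1.6 -7 2.8 0;-1 -1.6 -8 3.2 0"

```text
t: 1.48
tool_pos: [0.4881, 0.0023, 0.4003]
tool_rot: [-0.093, 1.569, 0.093]
contact_force: [0.9, 0.4, 0.4]
opening: 0.0856
```

```bash
python3 - <<'E'
from h import *
go(0.60,-0.345,0.40,96.7)
E
```

```text
now [0.4881 0.0023 0.4003] yaw 96.8 tilt [-0.  0. -1.] -> shift [ 5.000e-03 -8.952e+00  1.751e+00] turn 0.02 dist 364.8818925367079 mm t 1.4833 F [0.86 0.38 0.36] open 0.0856
```

Request:
drive_tool --commands "-0.4 0 -1 0.2 0;-0.4 0 -2 0.4 0;-0.4 0 -3 0.6 0;-0.4 0 -4 0.8 0;-0.4 0 -5 1 0;-0.4 0 -6 1.2 0;-0.4 0 -7 1.4 0;-0.4 0 -8 1.6 0"

```text
t: 2.15
tool_pos: [0.5894, -0.3078, 0.3997]
tool_rot: [-0.093, 1.57, 0.094]
contact_force: [0.5, 0.5, 0.4]
opening: 0.0602
```

Request:
drive_tool --commands "-0.4 0 -1 0.2 0;-0.4 0 -1 0.2 0;-0.4 0 -1 0.2 0"

```text
t: 2.4
tool_pos: [0.6019, -0.3464, 0.3974]
tool_rot: [-0.089, 1.572, 0.094]
contact_force: [-0.2, 0.4, 0.3]
opening: 0.0597
```

```bash
python3 - <<'E'
from h import *
go(0.60,-0.345,0.40,96.7)
im,d,ci=grab('wrist','w1.png')
E
```

```text
now [ 0.6019 -0.3464  0.3974] yaw 96.68 tilt [-0.004  0.003 -1.   ] -> shift [-0.064  0.042 -0.042] turn -0.004 dist 3.4791648049979496 mm t 2.4 F [-0.22  0.36  0.28] open 0.0597
```

View pics/w1.png

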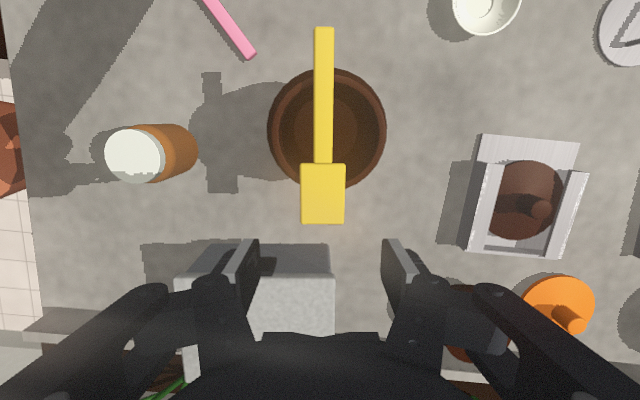

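This picture shows a lot: the spatula from (324,28) to (322,223) across the jar (mouth centre about (327,128)), the rack at (520,200) with its knob at (541,209), and the dish. I measure the spatula, the rim, the rack and the lid from it.

```bash
python3 - <<'E'
from h import *
im,d,ci=load('wrist'); P=cloud(d,ci); hsv=cv2.cvtColor(im,cv2.COLOR_BGR2HSV)
sp=((hsv[...,0]>18)&(hsv[...,0]<36)&(hsv[...,1]>120)&(hsv[...,2]>110)).astype(np.uint8); sp[:, :250]=0; sp[:,400:]=0
c=max(cv2.findContours(sp,0,1)[0],key=cv2.contourArea); m=np.zeros_like(sp); cv2.drawContours(m,[c],-1,1,-1)
print('spat depth z',np.percentile(P[m>0][:,2],[5,50,95]).round(4))
h=m.copy(); h[158:]=0; h[:34]=0; ys,xs=np.nonzero(h); W=onplane(np.c_[xs,ys],0.206,ci)[:,:2]
mu=W.mean(0); a=np.linalg.svd(W-mu)[2][0]; a*=np.sign(a[0]); w=(W-mu)@[-a[1],a[0]]
print('handle axis deg',np.degrees(np.arctan2(a[1],a[0])),'width',np.percentile(w,99)-np.percentile(w,1))
ys,xs=np.nonzero(m)
top=np.array([[xs[ys==ys.min()].mean(),ys.min()]]); bot=np.array([[xs[ys==ys.max()].mean(),ys.max()]])
e0=onplane(top,0.206,ci)[0]; e1=onplane(bot,0.198,ci)[0]; print('ends',e0,e1,np.linalg.norm(e1-e0),'mid',(e0+e1)/2)
b=m.copy(); b[:170]=0; b[218:]=0; ys,xs=np.nonzero(b); WB=onplane(np.c_[xs,ys],0.198,ci); print('blade c',WB.mean(0), np.ptp((WB[:,:2]-mu)@[-a[1],a[0]]))
# heights along spatula
for v in range(35,225,20):
    x=xs0=np.nonzero(m[v])[0]; print(v,P[v,x[3:-3]].mean(0).round(4),end=' ; ')
print()
# rim
rim=(P[...,2]>0.183)&(P[...,2]<0.195)&(cv2.dilate(m,np.ones((9,9)))==0); rim[:60]=0;rim[200:]=0; rim[:,:260]=0; rim[:,395:]=0
r=P[rim]; A=np.c_[2*r[:,:2],np.ones(len(r))]; s=np.linalg.lstsq(A,(r[:,:2]**2).sum(1),rcond=None)[0]; R0=np.sqrt(s[2]+s[:2]@s[:2]); print('rim',len(r),s[:2],R0,np.percentile(r[:,2],[5,50,95]))
rr=np.linalg.norm(r[:,:2]-s[:2],axis=1); print(np.percentile(rr,[2,50,98]))
# knob
k=(P[...,2]>0.066)&(P[...,2]<0.09); k[:150]=0;k[260:]=0;k[:,:490]=0;k[:,580:]=0
ys,xs=np.nonzero(k); print('knob',len(xs),np.median(P[k],0),P[k].mean(0),np.ptp(P[k],0),xs.mean(),ys.mean())
cv2.imwrite('pics/w1rack.png',cv2.resize(im[110:280,430:610],None,fx=4,fy=3.5,interpolation=cv2.INTER_CUBIC))
E
```

```text
spat depth z [0.1963 0.1991 0.2067]
handle axis deg 6.235608436970328 width 0.019786844165533893
ends [ 0.45447408 -0.36009968  0.206     ] [ 0.6493293  -0.33765224  0.198     ] 0.196307015372839 mid [ 0.55190169 -0.34887596  0.202     ]
blade c [ 0.61495081 -0.34168046  0.198     ] 0.05028229671262588
35 [ 0.4611 -0.3588  0.206 ] ; 55 [ 0.4781 -0.3568  0.2059] ; 75 [ 0.4957 -0.3551  0.2059] ; 95 [ 0.5139 -0.3529  0.2058] ; 115 [ 0.5328 -0.3512  0.2058] ; 135 [ 0.5512 -0.3488  0.2282] ; 155 [ 0.5725 -0.3464  0.2058] ; 175 [ 0.5949 -0.3442  0.1976] ; 195 [ 0.617  -0.3415  0.1979] ; 215 [ 0.64   -0.3388  0.1978] ; 
rim 2012 [ 0.55225129 -0.34215204] 0.05729146908043287 [0.18647646 0.18943374 0.19083181]
[0.05356551 0.05725465 0.06127756]
knob 410 [ 0.63017106 -0.00197867  0.07310433] [ 0.63025956 -0.00179979  0.07264182] [0.03434591 0.03248352 0.01013778] 539.3097560975609 208.58536585365854
```

View pics/w1rack.png

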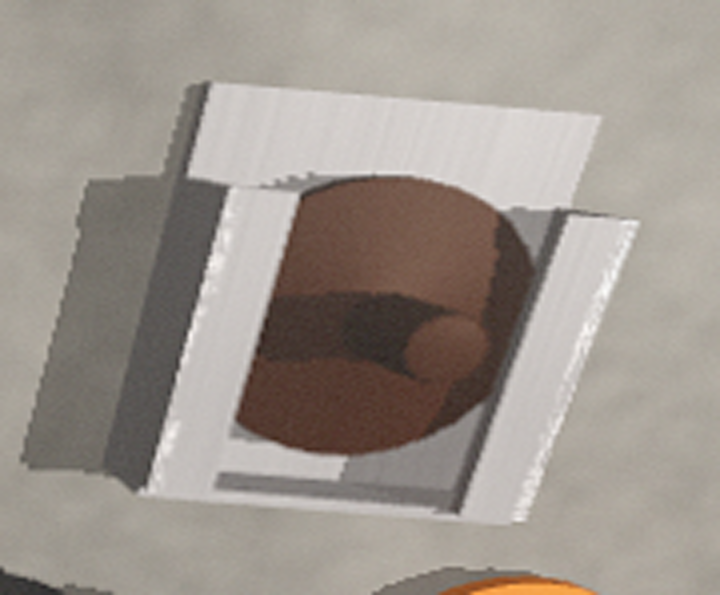

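```bash
python3 - <<'E'
from h import *
im,d,ci=load('wrist'); P=cloud(d,ci)
k=(P[...,2]>0.037)&(P[...,2]<0.047); k[:120]=0;k[270:]=0;k[:,:440]=0;k[:,600:]=0
# exclude lid by colour
k&=(im[...,2].astype(int)-im[...,0]<15)
Q=P[k][:,:2]; L=Q[Q[:,1]<-0.01-0.0]; 
Lf=Q[(Q[:,1]>0.03)&(Q[:,1]<0.1)]; Rt=Q[(Q[:,1]<-0.03)&(Q[:,1]>-0.1)]
for n,S in(('left',Lf),('right',Rt)):
    x0,x1=np.percentile(S[:,0],[1,99]); xs=np.linspace(x0+.01,x1-.02,9); lo=[];hi=[]
    for a,b in zip(xs[:-1],xs[1:]):
        s=S[(S[:,0]>=a)&(S[:,0]<b)][:,1]; lo.append(s.min()); hi.append(s.max())
    xc=(xs[:-1]+xs[1:])/2; print(n,len(S),x0,x1,'lo fit',np.polyfit(xc,lo,1),np.polyval(np.polyfit(xc,lo,1),0.62),'hi',np.polyfit(xc,hi,1),np.polyval(np.polyfit(xc,hi,1),0.62))
go(0.552,-0.349,0.25,96.3)
go(0.552,-0.349,0.21,96.3)
E
```

```text
left 1690 0.570574149418614 0.718450365681247 lo fit [0.01029494 0.04744962] 0.05383248707520451 hi [0.03326649 0.06289357] 0.08351879324419004
right 1641 0.573218993668423 0.7218825039840978 lo fit [ 0.02169213 -0.09545319] -0.08200407355692199 hi [ 0.01484229 -0.06213018] -0.05292796667622378
now [ 0.6018 -0.345   0.3988] yaw 96.77 tilt [-0.002  0.002 -1.   ] -> shift [ 3.724  0.039 -1.242] turn 0.095 dist 157.0182858324291 mm t 2.45 F [-0.17 -0.3  -0.37] open 0.0601
now [ 0.6018 -0.345   0.3988] yaw 96.77 tilt [-0.002  0.002 -1.   ] -> shift [ 4.724  0.037 -1.24 ] turn 0.095 dist 195.35107549563782 mm t 2.45 F [-0.17 -0.3  -0.37] open 0.0601
```

Request:
drive_tool --commands "-0.4 0.7 0 -0.3 0.1;-0.4 1.5 0 -0.6 0.1;-0.4 2.3 0 -0.9 0.1;-0.4 3 0.02 -1.1 0.1;-0.4 3.6 0.04 -1.24 0.1;-0.4 3.7 0.04 -1.24 0.1;-0.4 3.7 0.04 -1.24 0.1;-0.4 3.7 0.04 -1.24 0.1"

```text
t: 3.12
tool_pos: [0.5533, -0.3483, 0.2548]
tool_rot: [-0.089, 1.567, 0.086]
contact_force: [-0.3, -0.6, 0.1]
opening: 0.06
```

```bash
python3 - <<'E'
from h import *
go(0.552,-0.349,0.21,96.3)
im,d,ci=grab('wrist','w2.png')
im,d,ci=load('top'); hsv=cv2.cvtColor(im,cv2.COLOR_BGR2HSV)
P=cloud(d,ci)
for n,(u,v) in dict(dish=(323,273),plate=(257,270)).items():
    print(n,onplane([[u,v]],0.02,ci))
E
```

```text
now [ 0.5533 -0.3483  0.2548] yaw 96.4 tilt [ 0.002 -0.002 -1.   ] -> shift [ 1.119 -0.011 -0.038] turn 0.019 dist 44.79167440590638 mm t 3.1167 F [-0.25 -0.65  0.12] open 0.06
dish [[ 0.34446065 -0.13735055  0.02      ]]
plate [[0.35039127 0.10535391 0.02      ]]
```

View pics/w2.png

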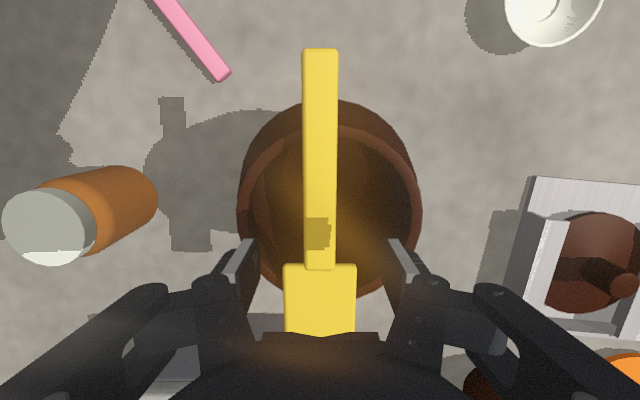

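The handle (x about 320) lies midway between the fingers at 245 and 400. I go down and close.

Request:
drive_tool --commands "-0.4 0.4 0 -0.03 0;-0.4 0.8 0 -0.03 0;-0.4 1.1 0 -0.03 0;-0.4 1.12 0 -0.03 0;1 1.12 0 -0.03 0;1 1.12 0 -0.03 0;1 1.12 0 -0.03 0;1 1.12 0 -0.03 0" --newtons 40

```text
t: 3.83
tool_pos: [0.5521, -0.3495, 0.2098]
tool_rot: [-0.088, 1.567, 0.085]
contact_force: [-0.7, 0.1, -0.6]
opening: 0.0186
```

Request:
drive_tool --commands "1 0 0 0 0;1 0 0 0 0;1 0 0 0 0;1 -0.3 0 0 0;1 -0.6 0 0 0;1 -1 0 0 0;1 -1.5 0 0 0;1 -2 0 0 0"

```text
t: 4.5
tool_pos: [0.551, -0.3487, 0.2886]
tool_rot: [-0.086, 1.57, 0.087]
contact_force: [-0.8, 0.4, -0.9]
opening: 0.0189
```

```bash
python3 - <<'E'
from h import *
c,s=np.cos(np.radians(10)),np.sin(np.radians(10))
go(0.56,-0.0,0.30,100)
go(0.578,0.296,0.30,100)
im,d,ci=grab('wrist','w3.png')
E
```

```text
now [ 0.551  -0.3487  0.2886] yaw 96.33 tilt [-0.001  0.001 -1.   ] -> shift [-0.279  8.64   1.186] turn -0.733 dist 349.0307593787526 mm t 4.5 F [-0.82  0.35 -0.87] open 0.0189
now [ 0.551  -0.3487  0.2886] yaw 96.33 tilt [-0.001  0.001 -1.   ] -> shift [-0.274 15.946  2.449] turn -0.733 dist 645.3950086066393 mm t 4.5 F [-0.82  0.35 -0.87] open 0.0189
```

View pics/w3.png

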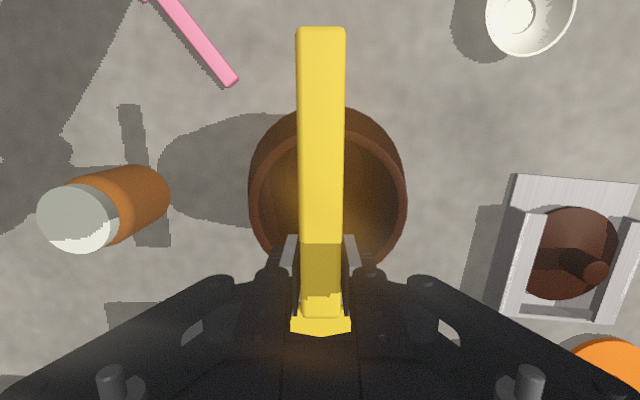

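The spatula is held between the pads (x 297–345 in the picture), clear of the jar. I carry it to the tray.

Request:
drive_tool --commands "1 -0.2 0.7 0.1 0;1 -0.3 1.6 0.25 -0.1;1 -0.3 2.6 0.4 -0.2;1 -0.3 3.6 0.55 -0.3;1 -0.3 4.6 0.7 -0.4;1 -0.3 5.6 0.86 -0.5;1 -0.3 6.6 1.02 -0.6;1 -0.3 7.6 1.17 -0.7"

```text
t: 5.22
tool_pos: [0.5638, -0.0398, 0.2998]
tool_rot: [-0.135, 1.566, 0.135]
contact_force: [1.3, -0.8, -0.9]
opening: 0.0193
```

Request:
drive_tool --commands "1 0 1 0.15 0;1 0 2 0.3 0;1 0 3 0.45 0;1 0 4 0.6 0;1 0 5 0.75 0;1 0 6 0.9 0;1 0 6.8 1.05 0;1 0 7.4 1.15 0"

```text
t: 5.88
tool_pos: [0.5583, 0.2607, 0.2996]
tool_rot: [-0.136, 1.567, 0.137]
contact_force: [0.5, -0.5, -0.2]
opening: 0.0188
```

```bash
python3 - <<'E'
from h import *
go(0.578,0.296,0.20,100)
im,d,ci=grab('wrist','w4.png')
E
```

```text
now [0.5583 0.2607 0.2996] yaw 99.96 tilt [-0.  0. -1.] -> shift [2.491 0.783 0.638] turn -0.008 dist 107.51255248587718 mm t 5.8833 F [ 0.48 -0.53 -0.25] open 0.0188
```

View pics/w4.png

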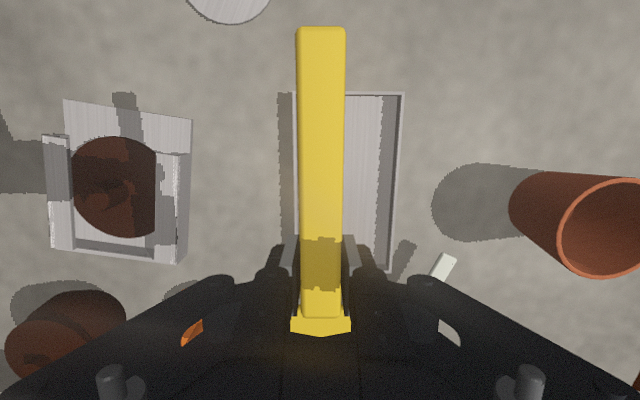

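The tray's near edge shows at (293,92) to (404,93), partly hidden by the spatula.

```bash
python3 - <<'E'
from h import *
im,d,ci=load('wrist')
a,b,c=onplane([[293,92],[404,93],[389,270]],0.025,ci); print(a,b,c,np.linalg.norm(a-b),np.degrees(np.arctan2(*(a-b)[[1,0]])),np.degrees(np.arctan2(*(c-b)[[1,0]])),np.linalg.norm(c-b))
mid=(a+b)/2; n=(a-b)/np.linalg.norm(a-b); f=np.array([n[1],-n[0],0]); f*=np.sign(f[0]); print('centre',mid+f*0.125)
P=cloud(d,ci)
# wall tops
k=(P[...,2]>0.020)&(P[...,2]<0.03); k[:80]=0;k[275:]=0;k[:,:275]=0;k[:,410:]=0; Q=P[k]; rc=cv2.minAreaRect(Q[:,:2].astype(np.float32)); print(rc,k.sum())
E
```

```text
[0.46874713 0.21113592 0.025     ] [0.44602438 0.3472437  0.025     ] [0.68616984 0.38542032 0.025     ] 0.13799148228798566 -80.5220671317975 9.032888750496545 0.24316104739914077
centre [0.58067939 0.29977328 0.025     ]
((0.5790322422981262, 0.2998945116996765), (0.2512316405773163, 0.14012466371059418), 9.68166732788086) 1428
```

Request:
drive_tool --commands "1 0.7 0.3 0.2 0;1 1.5 0.6 0.4 0;1 2.5 0.87 0.6 0;1 3.5 0.87 0.66 0;1 4.4 0.87 0.66 0;1 5 0.87 0.66 0;1 5 0.87 0.66 0;1 5 0.87 0.66 0"

```text
t: 6.6
tool_pos: [0.578, 0.296, 0.098]
tool_rot: [-0.136, 1.57, 0.134]
contact_force: [0.2, -0.2, -0.1]
opening: 0.0187
```

```bash
python3 - <<'E'
from h import *
go(0.579,0.300,0.026,99.6)
E
```

```text
now [0.578 0.296 0.098] yaw 99.82 tilt [-0.004 -0.001 -1.   ] -> shift [1.801 0.096 0.05 ] turn 0.045 dist 72.1590217497253 mm t 6.6 F [ 0.18 -0.18 -0.09] open 0.0187
```

Request:
drive_tool --commands "1 0.6 0.1 0.05 0;1 1.1 0.1 0.05 0;1 1.4 0.1 0.05 0;1 1.6 0.1 0.05 0;1 1.7 0.1 0.05 0;1 1.76 0.1 0.05 0;1 1.79 0.1 0.05 0;1 1.79 0.1 0.05 0"

```text
t: 7.27
tool_pos: [0.5811, 0.3011, 0.0292]
tool_rot: [-0.134, 1.565, 0.135]
contact_force: [0.7, 0.8, -1.6]
opening: 0.0191
```

Request:
drive_tool --commands "1 0.04 0 0 0;1 0.04 0 0 0;0 0.04 0 0 0;0 0.04 0 0 0;0 0.04 0 0 0;0 0.04 0 0 0;0 -0.4 0 0 0;0 -1 0 0 0"

```text
t: 7.93
tool_pos: [0.5782, 0.3, 0.0655]
tool_rot: [-0.136, 1.573, 0.133]
contact_force: [0.3, 0.6, -0.5]
opening: 0.0426
```

Request:
drive_tool --commands "-0.4 -1 0 0 0;-0.4 -2 0 0 0;-0.4 -3 0 0 0;-0.4 -4 0 0 0;-0.4 -4 0 0 0"

```text
t: 8.35
tool_pos: [0.5847, 0.3026, 0.2403]
tool_rot: [-0.131, 1.549, 0.138]
contact_force: [1.9, 0.0, 1.3]
opening: 0.0599
```

```bash
python3 - <<'E'
from h import *
go(0.630,-0.002,0.20,91.1)
im,d,ci=grab('wrist','w5.png')
P=cloud(d,ci); hsv=cv2.cvtColor(im,cv2.COLOR_BGR2HSV)
sp=((hsv[...,0]>18)&(hsv[...,0]<36)&(hsv[...,1]>120)&(hsv[...,2]>80)); q=P[sp]; print(np.percentile(q[:,2],[2,50,98]),q.min(0),q.max(0))
E
```

```text
now [0.5847 0.3026 0.2403] yaw 99.84 tilt [ 0.017  0.006 -1.   ] -> shift [ 0.978 -7.7   -0.202] turn 1.748 dist 310.5839733315629 mm t 8.35 F [1.91 0.04 1.34] open 0.0599
[0.0102493  0.01361677 0.02106659] [0.4816182  0.27584473 0.00837021] [0.68134543 0.34147728 0.36285459]
```

View pics/w5.png

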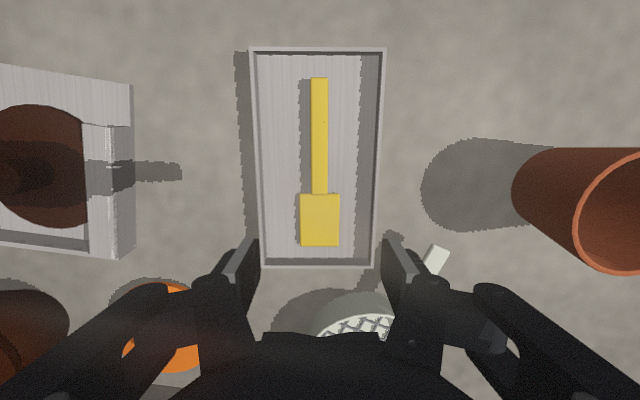

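The spatula lies flat in the middle of the tray: yellow spans (300–339, 77–246), handle top at about 20 mm and blade at about 12 mm. Next the lid.

Request:
drive_tool --commands "-0.4 0 -0.8 0.1 0.2;-0.4 0 -1.8 0.2 0.5;-0.4 0 -2.8 0.3 0.8;-0.4 0 -3.8 0.4 1.1;-0.4 0 -4.8 0.5 1.4;-0.4 0 -5.8 0.6 1.7;-0.4 0 -6.8 0.8 1.75;-0.4 0 -7.8 1 1.75"

```text
t: 9.07
tool_pos: [0.6727, -0.0016, 0.2265]
tool_rot: [-0.014, 1.573, 0.015]
contact_force: [0.2, 1.2, 0.2]
opening: 0.0596
```

Request:
drive_tool --commands "-0.4 0 0 0 0;-0.4 0 0 0 0;-0.4 0 0 0 0"

```text
t: 9.32
tool_pos: [0.6725, 0.0006, 0.2267]
tool_rot: [-0.014, 1.573, 0.015]
contact_force: [0.5, 0.6, -0.7]
opening: 0.06
```

```bash
python3 - <<'E'
from h import *
go(0.630,-0.002,0.10,91.1)
im,d,ci=grab('wrist','w6.png')
E
```

```text
now [6.725e-01 6.000e-04 2.267e-01] yaw 91.06 tilt [-0.002  0.001 -1.   ] -> shift [ 3.169 -0.048 -1.055] turn -0.008 dist 133.63226306809702 mm t 9.3167 F [ 0.45  0.55 -0.73] open 0.06
```

View pics/w6.png

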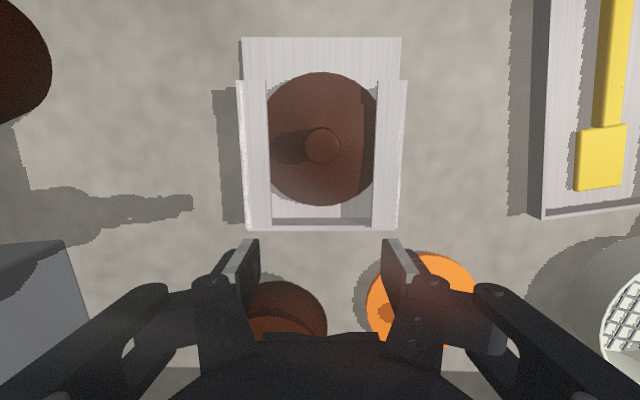

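The rack fills the middle of the view, with the lid's knob at (321,146) and the lips at x 240–270 and 375–405.

```bash
python3 - <<'E'
from h import *
im,d,ci=load('wrist'); P=cloud(d,ci)
k=(P[...,2]>0.066)&(P[...,2]<0.085); k[:100]=0;k[190:]=0;k[:,:280]=0;k[:,370:]=0
q=P[k];(c,r)=cv2.minEnclosingCircle(q[:,:2].astype(np.float32)); print('knob',k.sum(),q.mean(0),np.median(q[:,2]),c,r,np.ptp(q,0))
k=(P[...,2]>0.037)&(P[...,2]<0.047)&(im[...,2].astype(int)-im[...,0]<15); k[:75]=0;k[235:]=0;k[:,:230]=0;k[:,410:]=0
Q=P[k][:,:2]; 
print(cv2.minAreaRect(Q.astype(np.float32)))
for n,S in(('L',Q[Q[:,1]>0.03]),('R',Q[Q[:,1]<-0.03])):
    x0,x1=np.percentile(S[:,0],[1,99]); xs=np.linspace(x0+.01,x1-.02,11); lo=[];hi=[]
    for a,b in zip(xs[:-1],xs[1:]):
        s=S[(S[:,0]>=a)&(S[:,0]<b)][:,1]; lo.append(np.percentile(s,1)); hi.append(np.percentile(s,99))
    xc=(xs[:-1]+xs[1:])/2; f=np.polyfit(xc,lo,1);g=np.polyfit(xc,hi,1); print(n,x0,x1,f[0],np.polyval(f,.625),g[0],np.polyval(g,.625))
E
```

```text
knob 1055 [0.63058943 0.00170328 0.07333255] 0.07347374650171795 (0.6311613321304321, 0.001638390007428825) 0.016973327845335007 [0.03368433 0.03215095 0.01014661]
((0.6478700041770935, 0.0016997158527374268), (0.15295720100402832, 0.16533619165420532), 1.0799918174743652)
L 0.5711415288694575 0.7178876661895762 0.02120751933713548 0.05561660779586299 0.020134805985775182 0.08326108225809381
R 0.5737810026115024 0.7204683412944223 0.032373489233731574 -0.0804082135145654 0.0195121633861331 -0.05223405361650401
```

Request:
drive_tool --commands "-0.4 0.6 0 -0.4 0;-0.4 1.4 0 -0.8 0;-0.4 2.2 0 -1.04 0;-0.4 2.9 0 -1.04 0;-0.4 3.2 0 -1.04 0;-0.4 3.2 0 -1.04 0;-0.4 3.2 0 -1.04 0;-0.4 3.2 0 -1.04 0"

```text
t: 10.03
tool_pos: [0.6333, -0.0, 0.1027]
tool_rot: [-0.016, 1.567, 0.015]
contact_force: [0.5, -0.7, 0.6]
opening: 0.0598
```

```bash
python3 - <<'E'
from h import *
go(0.631,0.0017,0.062,91.1)
E
```

```text
now [ 0.6333 -0.      0.1027] yaw 91.13 tilt [ 0.004 -0.    -1.   ] -> shift [ 1.018  0.045 -0.06 ] turn 0.007 dist 40.82293252803302 mm t 10.0333 F [ 0.51 -0.75  0.64] open 0.0598
```

Request:
drive_tool --commands "-0.4 0.4 0.02 -0.04 0;-0.4 0.8 0.02 -0.04 0;-0.4 0.98 0.02 -0.04 0;-0.4 0.98 0.02 -0.04 0;1 0.98 0.02 -0.04 0;1 0.98 0.02 -0.04 0;1 0.98 0.02 -0.04 0;1 0.98 0.02 -0.04 0" --newtons 70

```text
t: 10.7
tool_pos: [0.6314, 0.0002, 0.0632]
tool_rot: [-0.015, 1.567, 0.015]
contact_force: [-1.0, 0.4, 4.2]
opening: 0.0322
```

Request:
drive_tool --commands "1 0 0 0 0;1 0 0 0 0;1 0 0 0 0"

```text
t: 10.95
tool_pos: [0.6314, 0.0002, 0.0631]
tool_rot: [-0.015, 1.567, 0.015]
contact_force: [-0.9, 0.6, 5.8]
opening: 0.0325
```

```bash
python3 - <<'E'
from h import *
for i in range(1): go(0.631,0.0017,0.067,91.1)
E
```

```text
now [6.314e-01 2.000e-04 6.310e-02] yaw 91.08 tilt [ 0.003 -0.    -1.   ] -> shift [-0.096  0.038 -0.009] turn -0.004 dist 4.149963266501617 mm t 10.95 F [-0.88  0.57  5.8 ] open 0.0325
```

Request:
drive_tool --commands "1 -0.05 0 0 0;1 -0.1 0 0 0;1 -0.12 0 0 0;1 -0.12 0 0 0;1 -0.12 0 0 0"

```text
t: 11.37
tool_pos: [0.6292, 0.0004, 0.0649]
tool_rot: [-0.015, 1.572, 0.015]
contact_force: [0.3, 0.7, -3.6]
opening: 0.0323
```

```bash
python3 - <<'E'
from h import *
go(0.49,-0.001,0.067,91.1)
im,d,ci=grab('wrist','w7.png'); P=cloud(d,ci)
E
```

```text
now [6.292e-01 4.000e-04 6.490e-02] yaw 91.08 tilt [-0.002  0.    -1.   ] -> shift [-0.047  0.032 -3.481] turn -0.003 dist 139.24691047682856 mm t 11.3667 F [ 0.35  0.73 -3.64] open 0.0323
```

View pics/w7.png

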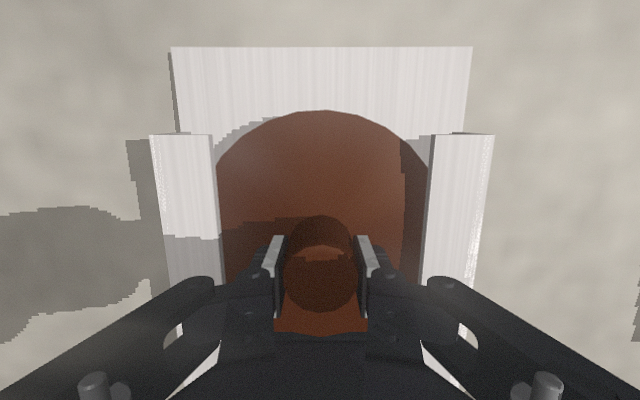

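The lid is gripped at the knob at (320,270) and carries its weight (Fz −3.6 N), so it is off the rack floor. I draw it out along −x.

Request:
drive_tool --commands "1 -0.02 0.01 -0.2 0;1 -0.02 0.01 -0.5 0;1 -0.02 0.01 -0.8 0;1 -0.02 0.01 -1.1 0;1 -0.02 0.01 -1.4 0;1 -0.02 0.01 -1.7 0;1 -0.02 0.01 -2 0;1 -0.02 0.01 -2 0"

```text
t: 12.08
tool_pos: [0.547, -0.0006, 0.0656]
tool_rot: [-0.015, 1.574, 0.015]
contact_force: [-0.0, 0.0, -5.0]
opening: 0.0324
```

```bash
python3 - <<'E'
from h import *
go(0.49,-0.001,0.067,91.1)
im,d,ci=grab('wrist','w8.png'); P=cloud(d,ci); print(P[130,320:325],P[130,280])
E
```

```text
now [ 0.547  -0.0006  0.0656] yaw 91.08 tilt [-0.003  0.    -1.   ] -> shift [-0.03   0.016 -1.425] turn -0.004 dist 57.02078779297379 mm t 12.0833 F [-0.04  0.04 -5.01] open 0.0324
[[ 4.87428683e-01 -1.19401864e-03  3.02943723e-02]
 [ 4.87450567e-01 -6.77677866e-04  2.93110947e-02]
 [ 4.87426363e-01 -1.64089606e-04  2.97402742e-02]
 [ 4.87390359e-01  3.43204084e-04  3.05346967e-02]
 [ 4.87403840e-01  8.64990055e-04  2.98062250e-02]] [ 0.48788839 -0.02187801  0.02904674]
```

View pics/w8.png

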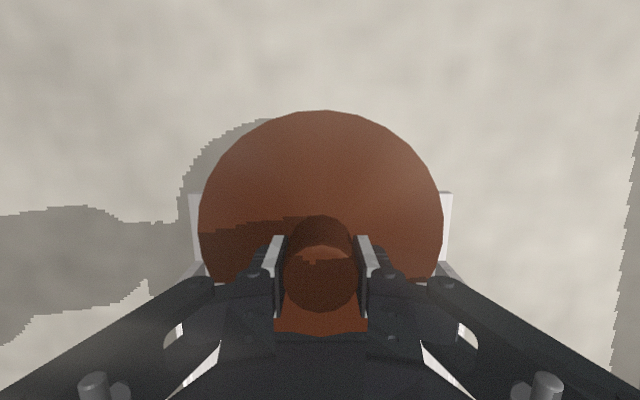

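The lid follows: its front edge shows at (322,110), there are no side forces, and the flange is about 4 mm up. I go on until it is past the lips.

Request:
drive_tool --commands "1 0 0.01 -0.3 0;1 0 0.01 -0.6 0;1 0 0.01 -0.9 0;1 0 0.01 -1.2 0;1 0 0.01 -1.5 0;1 0 0.01 -1.6 0;1 -0.01 0.01 -1.6 0;1 -0.01 0.01 -1.6 0"

```text
t: 12.8
tool_pos: [0.4867, -0.0017, 0.0675]
tool_rot: [-0.015, 1.569, 0.015]
contact_force: [0.1, -0.6, -4.2]
opening: 0.0319
```

```bash
python3 - <<'E'
from h import *
go(0.50,-0.001,0.32,91.1)
im,d,ci=grab('wrist','w9.png')
E
```

```text
now [ 0.4867 -0.0017  0.0675] yaw 91.08 tilt [ 0.002 -0.    -1.   ] -> shift [-6.313  0.01   0.342] turn -0.005 dist 252.89524126472799 mm t 12.8 F [ 0.1  -0.6  -4.19] open 0.0319
```

View pics/w9.png

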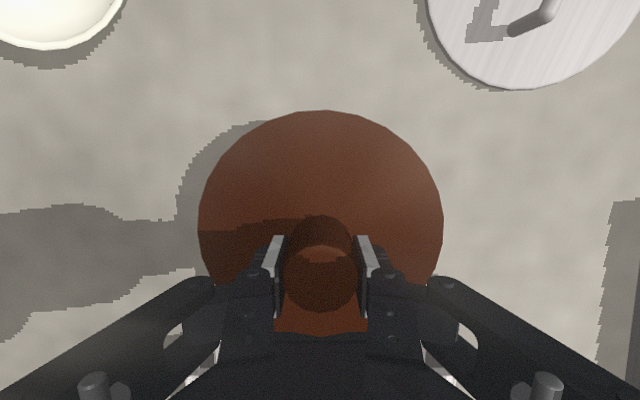

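The lid is out of the rack, and the plate and dish are clear of it. I lift it straight up.

Request:
drive_tool --commands "1 -0.5 0 0 0;1 -1.3 0 0 0;1 -2.2 0 0 0;1 -3.1 0 0 0;1 -4 0 0 0;1 -4.9 0 0 0;1 -5.6 0 0 0;1 -6.2 0 0 0"

```text
t: 13.52
tool_pos: [0.4871, -0.0017, 0.3186]
tool_rot: [-0.015, 1.566, 0.014]
contact_force: [-0.2, -0.0, -4.6]
opening: 0.0324
```

Request:
drive_tool --commands "1 0 -0.5 0.1 0;1 0 -1.2 0.25 0;1 0 -2 0.4 0;1 0 -2.8 0.55 0;1 0 -3.6 0.7 0;1 0 -4.4 0.85 0;1 0 -5 1 0;1 0 -5.4 1.1 0"

```text
t: 14.18
tool_pos: [0.5348, -0.2195, 0.3147]
tool_rot: [-0.014, 1.571, 0.013]
contact_force: [1.2, 0.5, -3.3]
opening: 0.0324
```

```bash
python3 - <<'E'
from h import *
go(0.5523,-0.342,0.32,91.1)
im,d,ci=grab('wrist','w10.png')
E
```

```text
now [ 0.5348 -0.2195  0.3147] yaw 90.97 tilt [ 0.    -0.001 -1.   ] -> shift [-0.13  -3.07   0.387] turn -0.026 dist 123.8796917306999 mm t 14.1833 F [ 1.23  0.51 -3.31] open 0.0324
```

View pics/w10.png

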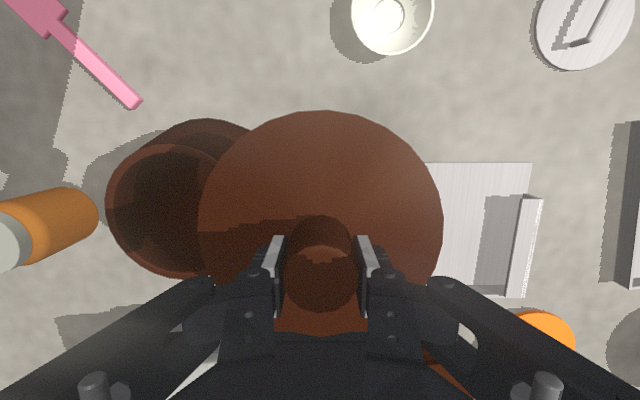

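The lid hides part of the jar (rim arc at left, x 105–250). I measure the rim and the lid's flange circle in this one picture, so that pose errors cancel out.

```bash
cat > rel.py <<'E'
from h import *
def fit(r):
    for _ in range(4):
        A=np.c_[2*r[:,:2],np.ones(len(r))]; s=np.linalg.lstsq(A,(r[:,:2]**2).sum(1),rcond=None)[0]; R0=np.sqrt(s[2]+s[:2]@s[:2])
        e=abs(np.linalg.norm(r[:,:2]-s[:2],axis=1)-R0); k=e<max(3*np.median(e),.001); 
        r=r[k]
    return s[:2],R0,len(r),e.mean()
def lidc(im,d,ci,P,ztop):
    # lid edge: per column topmost pixel with z near flange top
    m=(P[...,2]>ztop-0.006)&(P[...,2]<ztop+0.012); m[285:]=0; m=cv2.morphologyEx(m.astype(np.uint8),cv2.MORPH_OPEN,np.ones((5,5)))
    c=max(cv2.findContours(m,0,cv2.CHAIN_APPROX_NONE)[0],key=cv2.contourArea)[:,0]
    e=c[(c[:,1]<225)]
    # outer arc only
    e=e[(e[:,1]<200)]
    return fit(onplane(e,ztop,ci)),e
E
python3 - <<'E'
from rel import *
im,d,ci=load('wrist'); P=cloud(d,ci)
o=ctrl.get_obs(); zt=o['tool_pos'][2]-0.054+0.018
print('flange z near',P[120:125,320,2],'left',P[200,205:210,2],'right',P[200,430:435,2],'expected',zt)
print('lid',lidc(im,d,ci,P,np.median(P[114:120,320,2]))[0],'tcp',o['tool_pos'])
m=(P[...,2]>0.186)&(P[...,2]<0.194); m[:120]=0;m[270:]=0;m[:,:95]=0;m[:,255:]=0
r=P[m]; print('rim',fit(r),np.percentile(r[:,2],[5,50,95]))
E
```

```text
flange z near [0.2779064  0.27853243 0.27856369 0.27816966 0.28000657] left [0.27871602 0.27760765 0.27730658 0.2772657  0.27779202] right [0.27796802 0.2777356  0.27753513 0.27652994 0.27771699] expected 0.27854657300239977
lid (array([ 0.5347617 , -0.21902487]), np.float64(0.06940329183512306), 292, np.float64(0.000176916917613328)) tcp [ 0.53501199 -0.22123037  0.31454657]
rim (array([ 0.55159157, -0.34212443]), np.float64(0.05702353231259433), 2427, np.float64(0.0020495402801257215)) [0.18696449 0.18955258 0.19085709]
```

The lid hangs level (flange 277–279 mm all round) and centred on the TCP. The in-picture offset from lid to rim is (+16.8, −123.1) mm.

Request:
drive_tool --commands "1 0 -0.4 0.06 0;1 0 -1 0.12 0;1 0 -1.7 0.2 0;1 0 -2.3 0.28 0;1 0 -2.8 0.34 0;1 0 -3.08 0.37 0;1 0 -3.08 0.37 0;1 0 -3.08 0.37 0"

```text
t: 14.9
tool_pos: [0.5513, -0.3394, 0.3147]
tool_rot: [-0.014, 1.571, 0.016]
contact_force: [0.3, -0.1, -4.0]
opening: 0.0325
```

```bash
python3 - <<'E'
from rel import *
go(0.552,-0.342,0.234,91.1)
im,d,ci=grab('wrist','w11.png'); P=cloud(d,ci); print(lidc(im,d,ci,P,np.median(P[114:120,320,2]))[0])
im2,d2,c2=grab('scene','s1.png'); grab('top','t1.png'); go(0.552,-0.342,0.234,91.1)
cv2.imwrite('pics/s1z.png',cv2.resize(im2[90:240,160:360],None,fx=4,fy=4,interpolation=cv2.INTER_CUBIC))
E
```

```text
now [ 0.5513 -0.3394  0.3147] yaw 91.09 tilt [-0.     0.001 -1.   ] -> shift [ 2.016 -0.068  0.018] turn -0.003 dist 80.69505751588673 mm t 14.9 F [ 0.32 -0.08 -3.97] open 0.0325
(array([ 0.55140354, -0.33884078]), np.float64(0.06952066694146246), 291, np.float64(0.00018788353911547453))
now [ 0.5513 -0.3385  0.3151] yaw 91.16 tilt [ 0.  0. -1.] -> shift [ 2.028 -0.089  0.015] turn 0.012 dist 81.18722713867884 mm t 15.05 F [-0.4   0.36 -3.65] open 0.0325
```

View pics/s1z.png

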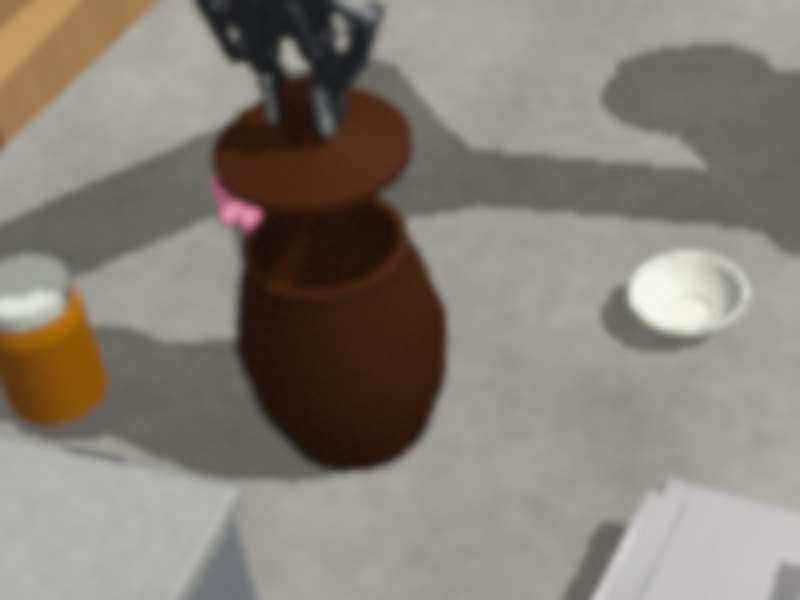

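View pics/w11.png

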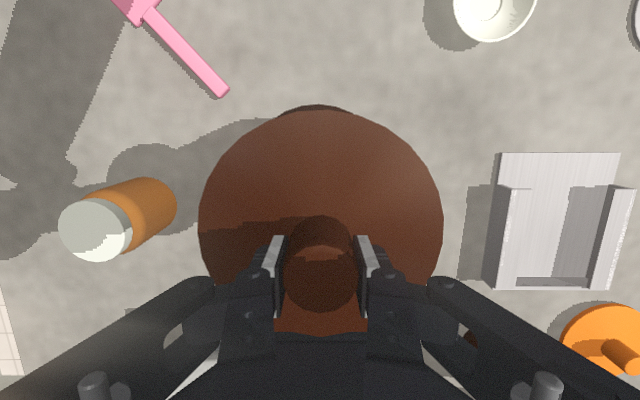

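The scene view shows the lid hanging level over the jar; the wrist view shows the jar's outer edge just peeking out behind the lid at (318,107). The lid is about 3 mm short in y. I cross-check with the scene camera.

```bash
python3 - <<'E'
from rel import *
im,d,ci=load('scene'); P=cloud(d,ci); Z=P[...,2]
near=np.linalg.norm(P[...,:2]-[0.552,-0.342],axis=2)
m=(Z>0.184)&(Z<0.193)&(near<0.075)&(near>0.045); print('rim scene',fit(P[m]),m.sum())
m=(Z>0.270)&(Z<0.284)&(near<0.085)&(near>0.03); q=P[m]; print(m.sum(),np.median(q,0))
c=max(cv2.findContours(m.astype(np.uint8),0,cv2.CHAIN_APPROX_NONE)[0],key=cv2.contourArea)[:,0]; 
W=onplane(c,0.278,ci); W=W[np.linalg.norm(W[:,:2]-[.552,-.34],axis=1)>0.055]; print('lid scene',fit(W))
im,d,ci=load('top'); P=cloud(d,ci); Z=P[...,2]; near=np.linalg.norm(P[...,:2]-[0.552,-0.342],axis=2)
m=(Z>0.265)&(Z<0.290)&(near<0.09); c=max(cv2.findContours(m.astype(np.uint8),0,cv2.CHAIN_APPROX_NONE)[0],key=cv2.contourArea)[:,0]; print('lid top',fit(onplane(c,0.278,ci)))
E
```

```text
rim scene (array([ 0.55362496, -0.34123366]), np.float64(0.05701095033403419), 225, np.float64(0.002315561673576008)) 228
895 [ 0.57398131 -0.31905232  0.27765113]
lid scene (array([ 0.55673883, -0.33527375]), np.float64(0.06911860832883959), 101, np.float64(0.0012317781968578132))
lid top (array([ 0.53300842, -0.34241871]), np.float64(0.047442769598529035), 61, np.float64(0.005597981292909576))
```

Request:
drive_tool --commands "1 0.2 -0.09 -0.01 0;1 0.5 -0.09 -0.01 0;1 0.8 -0.09 -0.01 0;1 1.1 -0.09 -0.01 0;1 1.3 -0.09 -0.01 0;1 1.45 -0.09 -0.01 0;1 1.5 -0.09 -0.01 0;1 1.5 -0.09 -0.01 0"

```text
t: 15.72
tool_pos: [0.5505, -0.3431, 0.2539]
tool_rot: [-0.014, 1.572, 0.016]
contact_force: [0.4, -0.2, -4.1]
opening: 0.0326
```

```bash
python3 - <<'E'
from rel import *
go(0.552,-0.342,0.234,91.1)
im,d,ci=grab('wrist','w12.png'); P=cloud(d,ci); print('lid wrist',lidc(im,d,ci,P,np.median(P[114:120,320,2]))[0])
im,d,ci=grab('scene'); P=cloud(d,ci); Z=P[...,2]
cv2.imwrite('pics/s2z.png',cv2.resize(im[90:240,160:360],None,fx=4,fy=4,interpolation=cv2.INTER_CUBIC))
near=np.linalg.norm(P[...,:2]-[0.552,-0.342],axis=2)
m=(Z>0.206)&(Z<0.224)&(near<0.085); c=max(cv2.findContours(m.astype(np.uint8),0,cv2.CHAIN_APPROX_NONE)[0],key=cv2.contourArea)[:,0]
W=onplane(c,0.218,ci); W=W[np.linalg.norm(W[:,:2]-[.552,-.34],axis=1)>0.06]; print('lid scene',fit(W)); go(0.552,-0.342,0.234,91.1)
E
```

```text
now [ 0.5505 -0.3431  0.2539] yaw 91.08 tilt [-0.001  0.001 -1.   ] -> shift [0.498 0.025 0.038] turn -0.003 dist 20.014054308852394 mm t 15.7167 F [ 0.39 -0.17 -4.07] open 0.0326
lid wrist (array([ 0.55057266, -0.34250863]), np.float64(0.06946874573772559), 292, np.float64(0.00018726243357348131))
lid scene (array([ 0.55659711, -0.33872925]), np.float64(0.06908028184280054), 93, np.float64(0.0009990773716039285))
now [ 0.551  -0.3435  0.2556] yaw 91.08 tilt [ 0.001 -0.001 -1.   ] -> shift [0.541 0.037 0.024] turn -0.004 dist 21.712984101547832 mm t 15.8167 F [-0.06 -0.66 -3.55] open 0.0322
```

View pics/s2z.png

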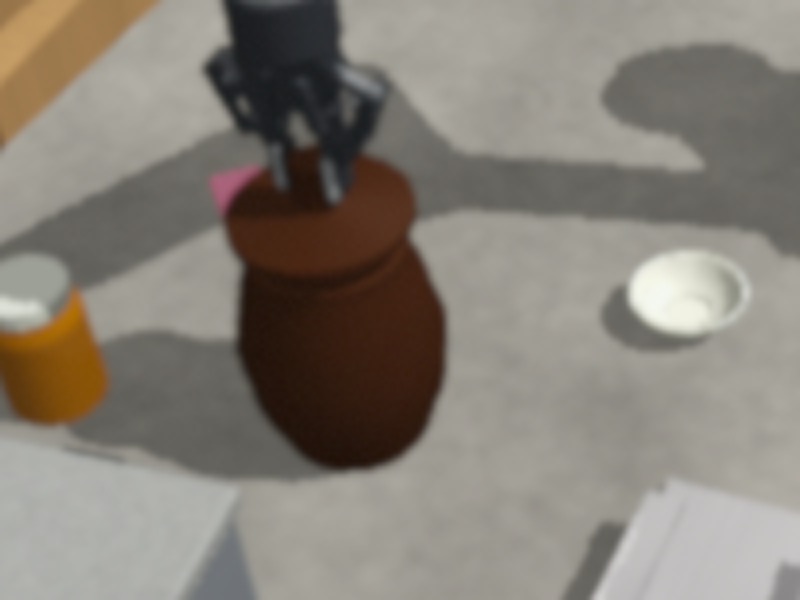

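Wrist and scene views disagree by only 3–4 mm and in opposite directions. The plug has 6 mm of play each way, so I leave the lid where it is and go down slowly, watching the force.

Request:
drive_tool --commands "1 0.1 0 0.01 0;1 0.2 0 0.01 0;1 0.3 0 0.01 0;1 0.35 0 0.01 0;1 0.35 0 0.01 0"

```text
t: 16.23
tool_pos: [0.5508, -0.343, 0.2398]
tool_rot: [-0.014, 1.572, 0.016]
contact_force: [0.4, 0.2, -4.4]
opening: 0.0323
```

Request:
drive_tool --commands "1 0.04 0 0 0;1 0.08 0 0 0;1 0.1 0 0 0;1 0.1 0 0 0"

```text
t: 16.57
tool_pos: [0.5511, -0.3432, 0.2367]
tool_rot: [-0.015, 1.571, 0.015]
contact_force: [-0.3, 0.1, -3.6]
opening: 0.0327
```

Request:
drive_tool --commands "1 0.02 0 0 0;1 0.04 0 0 0;1 0.04 0 0 0;1 0.04 0 0 0"

```text
t: 16.9
tool_pos: [0.5512, -0.3433, 0.2354]
tool_rot: [-0.015, 1.571, 0.015]
contact_force: [0.3, 0.1, -4.2]
opening: 0.0324
```

Request:
drive_tool --commands "1 0.02 0 0 0;1 0.04 0 0 0;1 0.04 0 0 0;1 0.04 0 0 0"

```text
t: 17.23
tool_pos: [0.5513, -0.3434, 0.2352]
tool_rot: [-0.015, 1.57, 0.014]
contact_force: [-3.5, 1.1, 4.1]
opening: 0.0322
```

The upward force went from −4 to +4 N at TCP z 0.235, as expected for the flange resting on the rim. I check, then release.

```bash
python3 - <<'E'
from rel import *
go(0.552,-0.342,0.34,91.1)
im,d,ci=grab('wrist','w13.png'); P=cloud(d,ci); print(P[120:125,320,2],P[200,210:215,2],P[200,425:430,2]); print('lid wrist',lidc(im,d,ci,P,0.198)[0])
E
```

```text
now [ 0.5513 -0.3434  0.2352] yaw 91.08 tilt [ 0.001 -0.001 -1.   ] -> shift [-2.621  0.032  0.02 ] turn -0.003 dist 104.8393456229624 mm t 17.2333 F [-3.54  1.06  4.07] open 0.0322
[0.19911597 0.19941925 0.19845465 0.19891544 0.19914602] [0.19877607 0.19913213 0.19814765 0.19779318 0.19833886] [0.19970859 0.19958145 0.1980742  0.1980388  0.19911307]
lid wrist (array([ 0.55134144, -0.34285395]), np.float64(0.0693630580632498), 298, np.float64(0.00022989221886313247))
```

Request:
drive_tool --commands "0.3 0 0 0 0;-0.1 0 0 0 0;-0.3 0 0 0 0;-0.3 0 0 0 0;-0.3 0 0 0 0;-0.3 -0.3 0 0 0;-0.3 -0.8 0 0 0;-0.3 -1.4 0 0 0"

```text
t: 17.95
tool_pos: [0.5506, -0.3428, 0.289]
tool_rot: [-0.013, 1.573, 0.016]
contact_force: [1.4, -0.4, -0.4]
opening: 0.0557
```

Request:
drive_tool --commands "-0.3 -0.8 0 0 0;-0.3 -1.6 0 0.5 0;-0.3 -2 0 1 0;-0.3 -2 0 1.3 0;-0.3 -2 0 1.3 0;-0.3 -2 0 1.3 0"

```text
t: 18.45
tool_pos: [0.6033, -0.3422, 0.3699]
tool_rot: [-0.015, 1.571, 0.015]
contact_force: [-1.4, -0.6, 0.2]
opening: 0.0555
```

```bash
python3 - <<'E'
from rel import *
go(0.552,-0.342,0.234,91.1)
im,d,ci=grab('wrist','w14.png'); P=cloud(d,ci); Z=P[...,2]
k=(Z>0.238)&(Z<0.26)&(np.linalg.norm(P[...,:2]-[.552,-.343],axis=2)<0.03); print('knob',k.sum(),P[k].mean(0),cv2.minEnclosingCircle(P[k][:,:2].astype(np.float32)))
near=np.linalg.norm(P[...,:2]-[.552,-.343],axis=2); m=(near<0.069)&(near>0.058)&(Z>0.17)&(Z<0.22)
q=P[m]; A=np.c_[q[:,:2]-[.552,-.343],np.ones(len(q))]; print('flange plane',np.linalg.lstsq(A,q[:,2],rcond=None)[0],len(q))
im2,d2,c2=grab('scene','s3.png'); grab('top','t3.png')
E
```

```text
now [ 0.6033 -0.3422  0.3699] yaw 91.12 tilt [-0. -0. -1.] -> shift [ 3.398  0.029 -1.282] turn 0.003 dist 145.28887274248706 mm t 18.45 F [-1.36 -0.58  0.18] open 0.0555
knob 1347 [ 0.55091016 -0.34273768  0.24538788] ((0.5514981746673584, -0.3427746295928955), 0.016900191083550453)
flange plane [-0.00171716 -0.00031204  0.19865424] 4819
```

View pics/w14.png

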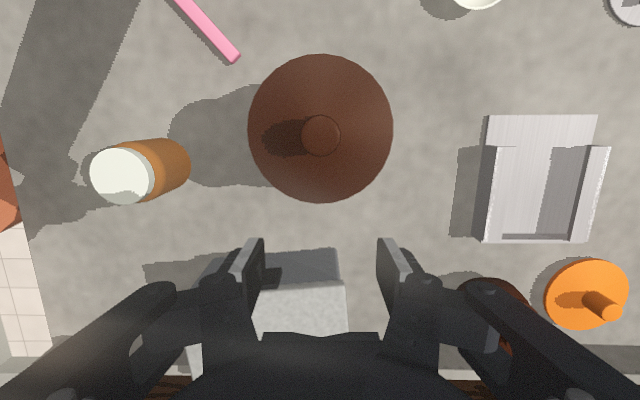

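View pics/s3.png

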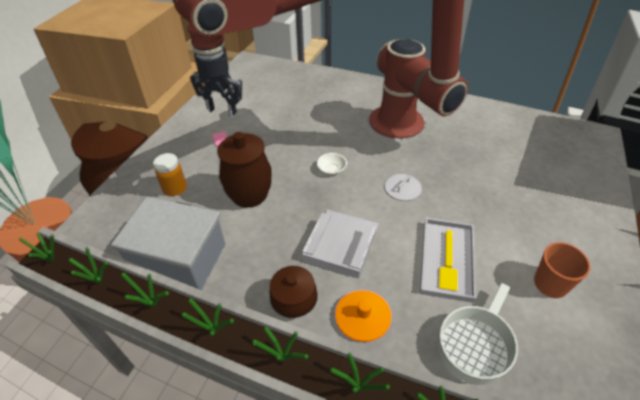

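The wrist view shows the lid round and centred on the jar (knob at (321,135)), with a flange plane tilt of 0.002 and its top at 198.7 mm against the 198 mm expected. The scene view shows the spatula in the tray at (450,260) and the dish and press plate where they were. I hand in.

```bash
python3 - <<'E'
from station import ctrl
print(ctrl.finish_job())
E
```

```text
the job is handed in; nothing more can be done
None
```

I laid the spatula in the tray and set the lid on the jar, then handed the job in with the robot clear at about 18.5 s. `finish_job` gives no verdict, so this rests on my own last checks.

- **Spatula:** I gripped it by the handle and laid it flat near the tray's middle. Handle top measured about 20 mm and blade about 12 mm, as expected for lying flat.
- **Lid:** I lifted it about 4 mm, drew it out along the rack's −x with no side force, and lowered it while holding it until the rim took the load (wrist force went from −4 to +4 N).
- **Lid after release:** The flange top is at 198.7 mm (198 mm expected), with a tilt of about 0.002 rad. Its centre is within about 1 mm of the mouth centre measured earlier.
- **Jar and bystanders:** The jar's mouth was in the same place (within 1 mm) before and after the spatula was lifted. Once the lid was on, I judged the jar, the dish and the press plate by eye in the scene picture; they looked unmoved.
- **Disagreement:** Before the final lowering, the wrist and scene cameras differed by about 3–4 mm on the lid's offset from the rim. I kept the position between the two readings, and the plug went in without side contact. Fitting the lid in the overhead camera's picture failed, and I did not use it.

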